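# Lock the reagent bottle into its rack with the snap hook

## Task

Stand the white-capped reagent bottle in the empty bay of the metal bottle rack; then swing the rack's hinged bar shut so that the ring on its end presses in the gate of the snap hook, passes inside, and the gate snaps shut behind it. The red-capped tube stands in the way of the bar: stand it somewhere else on the bench first, outside the rack. Keep bottle and tube upright, and leave everything else where it is.

Things in the scene. Friction and masses are not known exactly. Their poses are not given: they have to be found in the camera images.
- rack: Bottle rack fixed to the bench, maybe turned: aluminium plate 6 mm thick, from x -75 to +60, y -110 to +130 mm in its frame; origin on the bench, front = -x, z up. Walls 4 mm thick, to 68 mm above the bench, round a bay (y -72 to +28, back at x +50) open at top and front; the bar shuts the front along x -50. A post at x +33, y +92, 98 mm high, carries the snap hook.
- bay (a point): Centre of the bay's floor, 6 mm above the bench (x +3, y -22 mm in the rack's frame); axes as the rack's. The bottle has about 15 mm to spare on each side.
- bar_hinge (a point): A point on the bar's upright hinge axis, 80 mm above the bench (at x -50, y -90 mm in the rack's frame); axes as the rack's. The hinge post is 102 mm high.
- ring (a point): Centre of the steel ring on the bar's free end, 152 mm from the hinge axis, 80 mm above the bench: 59 mm outside diameter, 7 mm wire, upright, in line with the bar. The bar is 8 mm thick, 18 mm high (71 to 89 mm above the bench), from hinge to ring. As it closes, the hook's nose goes through the ring and the ring's far side pushes the gate.
- bar (a joint): Bar angle (rad): at 0 it lies across the bay's front, along the rack's +y; grows as it swings out to the front (anticlockwise from above); stop at -0.06. The ring meets the gate at about 0.36 and has passed it, gate shut behind, once the bar is pushed to about 0. Light hinge friction; the gate's spring takes 2 to 7 N at the ring.
- gate (a joint): Angle of the hook's sprung gate, a 44 mm rod (rad): 0 shut, grows as it is pressed inward (it cannot swing outward); springs back by itself.
- hook_nose (a point): Tip of the snap hook's nose arm (rack x -109, y +65 mm). The steel hook lies level, 80 mm above the bench, opening to the rack's -x: nose arm and spine (y +120), of 10 mm rod, run forward from a bend at x 0; the gate shuts the opening between them at x -105.
- bottle_mid (a point): The reagent bottle, clear with a white cap, 66 mm diameter, 126 mm high: this point is on its axis, 63 mm above its foot. The cap is 36 mm in diameter and the top 22 mm of the bottle; the shoulder slopes below it. 0.15 to 0.3 kg.
- tube_mid (a point): The tube with the red cap, standing in the way of the bar: 122 mm high, this point on its axis 61 mm above its foot. Cap 33 mm in diameter, the top 21 mm; body 28 mm in diameter. 50 g.
- wash_mid (a point): Bystander: wash bottle 58 mm in diameter, its body 116 mm high and thin bent spout to 188 mm; point 58 mm above the bench.
- tub_mid (a point): Bystander: white sample tub with lid, 74 mm in diameter, 119 mm high; point 60 mm above the bench.
- beaker_mid (a point): Bystander: glass beaker, 65 mm in diameter, 85 mm high; point at its mid-height.
- plate_mid (a point): Bystander: steel measuring plate on its disc, 40 mm in diameter, 94 mm high; point at its mid-height. (Other small things lie beyond x 0.60, or at front left: x under 0.41, y over 0.08; a computer 0.37 m high stands at x over 0.56, y under -0.33.)
There are look-alikes about, which are no part of the job. Leave any blue or yellow look-alike of the part that bears tube_mid alone.

How it is judged:
By the outcome, as a careful person would: the job done as asked, in the order asked, and still so for the second after the job is handed in, with the robot touching nothing.
It also fails if it takes over 64 s, if anything falls off the work surface, if the arm or the gripper's body presses on something with over 40 N, if the wrist force passes 120 N, or if a joint passes its speed limit or range.

## Robot

A 6-joint arm with a two-finger parallel gripper is mounted at the origin on a cart in front of the work surface, level with it; the furniture and walls round the work are solid. World frame = base frame: x ahead of the robot, y to its left, z up, the work surface at z = 0. Lengths are in mm, angles in degrees, forces in N, time in s.
With the tool pointing down it reaches from about 425 to 925 mm from the base axis. Payload 12.5 kg.
Tool frame: the origin (TCP) lies at the very end of the fingers, on their centre line; the grasp point (between the pads) lies 19 mm behind it; z points along the fingers, y is the line along which they close (so a half turn about z gives the same grasp; the last joint's range is limited). The gripper opens to 85 mm and grips with 20 to 120 N. Pads are 22 mm wide; open, the fingers measure 114 mm over their backs; the gripper's body (76 mm by 85 mm) begins 54 mm behind the grasp point. The pads swing forward as they close: fully open they stand 13 mm farther back than shut.
Start: joints at [-78.243, 28.126, 89.318, -0, 62.55, -6.05], TCP at [191.16, -595.065, 231.327] pointing down, gripper open.
Joint ranges: [-177.58, 177.58], [-47.91, 125.51], [2.72, 160], [-65.01, 245.01], [3.68, 167.84], [-153.87, 153.87]. Speed limits (degrees/s): [127.2, 127.2, 159.86, 180, 180, 180].

## Interface

Orientations are given as [roll, pitch, yaw] about the fixed x, y, z axes, in that order (R = Rz(yaw) Ry(pitch) Rx(roll)).
In Python, from bench import arm, cams gives the robot as it stands.
- The arm moves only by the tool drive_tool, never from a script. Its argument "targets" is a list of rows, each a list of 5 numbers: the finger opening in mm, from 0 to 85.4, then the shift along the tool's x, y, z in mm, then the turn about the tool's z in rad. In form: [[gripper, tx, ty, tz, twist], ...]. A call has 1 to 12 rows; each row is the pose to reach, as a shift and turn from the pose commanded when the call began, along the tool's axes at that moment; what a row does not reach only later rows make up. A row lasts 1/8 s, in which the tool goes at most 62.5 mm and 10.7 degrees, less where a joint would pass 70% of its speed; a pose out of reach is approached as far as the arm can. A call with a gripper value outside its range is refused whole. The fingers move at their own pace and stop on an object; "force" is the grip in N (left out, the last holds). Time passes only in rows, so rows that repeat a pose let the fingers close. It gives the time, the measured TCP pose, the force, the opening and the grip force at its end, in the units of the state.
- arm.observe(): the state, without advancing time (a new reading comes with each control period).
- cams.capture(name): name is "side" or "top"; returns a dict with "color" (480x640x3 uint8, red, green, blue), "depth" (480x640 float32, mm along the optical axis (not along the pixel's ray), 0 where there is no reading), "mtx" (3x3 intrinsics, pixels), "xyz" and "rotation" of the camera in the world. Camera axes: x right, y down, z forward; pixel columns grow to the right and rows downward; lengths in mm; the calibration is good to about 2 mm. A picture is of the moment at which its call begins.
- arm.sign_off(): hands the job in; it is judged then, once.
The state is a dict: "time_s": time; "qpos": joint angles; "qd": joint speeds; "tau": joint torques, N m; "eef_pos": TCP position; "tool_rot": TCP orientation; "ft_force": force on the tool from outside, world axes, zero at the start; "torque": the same for the moment, N m; "grip_width": opening from 0.0 (shut) to 1.0 (fully open); "grip_force": force on a finger pad.
Only numpy, scipy, OpenCV 4.12 (cv2) and the standard library are available. Lean on these libraries where they do the work, as an engineer would, in place of code of your own. Each camera call takes 0.05 s, during which the arm holds its last target. There are 200 camera calls.

## Working session

There is one attempt and no reset: what is moved stays moved. The work goes in short steps, Python scripts to look and compute and a tool call to move; the robot and the scene stay as the last step left them, time stands still between calls to the robot, and variables do not carry over. Pictures are saved under pics/ and viewed, at most 10 in all, crops included, and the job is handed in when it is done.

Besides the shell and the picture viewer there is one more tool, called as a command line: name --pt "numbers of a row" for each row, then --argument value for the rest. drive_tool: Moves the arm, as the interface text tells. Its arguments: {"type":"object","properties":{"targets":{"type":"array","items":{"type":"array","items":{"type":"number"}}},"force":{"type":"number"}},"required":["targets"]}

```bash
mkdir -p pics; cat > h.py <<'E'
import numpy as np, cv2
from bench import arm, cams
def cap(n, save=None):
    c=cams.capture(n)
    for k in("mtx","xyz","rotation"): c[k]=np.array(c[k],float)
    if save: cv2.imwrite(f"pics/{save}.png",cv2.cvtColor(c["color"],cv2.COLOR_RGB2BGR))
    return c
def cloud(c):
    h,w=c["depth"].shape; u,v=np.meshgrid(np.arange(w),np.arange(h))
    d=c["depth"].astype(float); K=c["mtx"]
    P=np.stack([(u-K[0,2])/K[0,0]*d,(v-K[1,2])/K[1,1]*d,d],-1)
    return P@c["rotation"].T+c["xyz"]
def ray(c,u,v,z):
    r=c["rotation"]@np.linalg.solve(c["mtx"],[u,v,1.]); return c["xyz"]+r*(z-c["xyz"][2])/r[2]
E
python3 - <<'E'
from h import *
for n in("top","side"):
    c=cap(n,n+"0"); print(n,c["xyz"],c["rotation"].round(3).tolist(),c["mtx"].round(1).tolist(),(c["depth"]>0).mean())
print(arm.observe())
E
```

```text
top [ 321.27126284  -52.67702141 1559.78512356] [-173.005, 1.625, -91.412] [[519.9, 0.0, 327.2], [0.0, 519.9, 244.4], [0.0, 0.0, 1.0]] 0.996064453125
side [ 542.93882697  587.07129735 1266.72097123] [-152.448, 0.245, 175.387] [[585.4, 0.0, 324.4], [0.0, 585.4, 244.4], [0.0, 0.0, 1.0]] 0.9958333333333333
{'time_s': 0.1, 'qpos': array([-7.82427399e+01,  2.81607620e+01,  8.93447949e+01,  2.01875958e-03,
        6.25491701e+01, -6.04940786e+00]), 'qd': array([-0.02972984, -0.11985173, -0.0389768 , -0.04325879, -0.00752236,
       -0.0036494 ]), 'tau': array([ 2.16167362e-03, -6.19446731e+01, -2.62026376e+01, -9.55198766e-05,
        2.88914074e-03,  2.55684046e-05]), 'eef_pos': array([ 191.13158273, -594.86721218,  230.79648667]), 'tool_rot': array([-1.79945766e+02, -7.54806056e-03,  1.78057330e+01]), 'ft_force': array([ 0.79937269, -0.22471632, -0.16608453]), 'torque': array([-0.03506508,  0.02460374, -0.01413182]), 'grip_force': 0.0, 'grip_width': 0.9979158329095393}
```

View pics/top0.png

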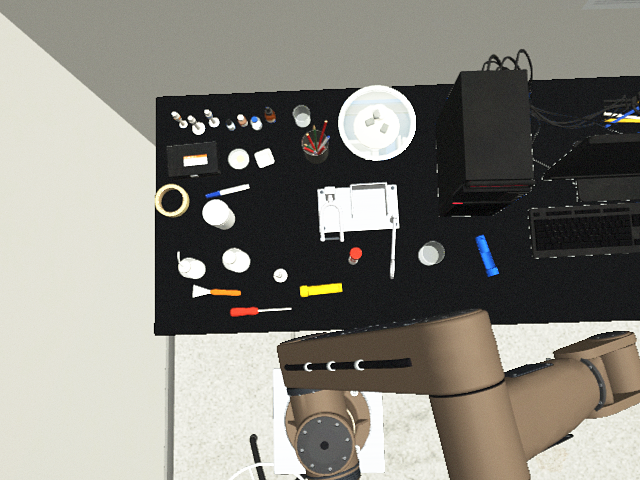

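View pics/side0.png

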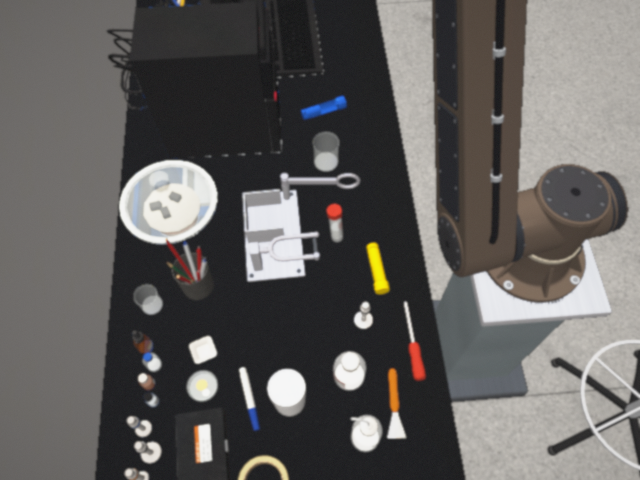

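The top view shows the rack at about (358,210), the open bar running down to its ring at (393,268), and the red tube at (355,255). The white-capped bottle is at about (236,260), the wash bottle at (192,268) and the tub at (217,213). In the side view the tube cap is at (334,211), the bottle at (350,368) and the ring at (348,180).

```bash
cat >> h.py <<'E'
from scipy.spatial.transform import Rotation as Ro
_cap=cap
def cap(n,save=None):
    c=_cap(n,save); c["rotation"]=Ro.from_euler('xyz',c["rotation"],degrees=True).as_matrix(); return c
def blob(P,m,lo,hi):
    m=(m&(P[...,2]>lo)&(P[...,2]<hi)).astype(np.uint8)
    n,l,s,ce=cv2.connectedComponentsWithStats(m,connectivity=8)
    return [(s[i,4],ce[i].round(1).tolist(),np.median(P[l==i],0).round(1).tolist(),((P[l==i].min(0)+P[l==i].max(0))/2).round(1).tolist(),np.ptp(P[l==i],axis=0).round(0).tolist()) for i in range(1,n) if s[i,4]>=15]
E
python3 - <<'E'
from h import *
for n in("top","side"):
    c=cap(n); P=cloud(c); hsv=cv2.cvtColor(c["color"],cv2.COLOR_RGB2HSV)
    w=(P[...,0]>250)&(P[...,0]<620)&(P[...,1]>-330)&(P[...,1]<420)
    print(n,"bench z",np.median(P[...,2][w]))
    red=w&((hsv[...,0]<8)|(hsv[...,0]>172))&(hsv[...,1]>150)
    print(" red"); [print("  ",b) for b in blob(P,red,20,200)]
    print(" z108+"); [print("  ",b) for b in blob(P,w,106,200)]
    print(" z60-100"); [print("  ",b) for b in blob(P,w,60,104)]
    m=((P[...,2]>3)&(P[...,2]<12)&w&(hsv[...,1]<40)&(hsv[...,2]>120)).astype(np.uint8)
    k,l,s,ce=cv2.connectedComponentsWithStats(m); i=1+np.argmax(s[1:,4])
    pts=P[l==i][:,:2].astype(np.float32); print(" plate",s[i],cv2.minAreaRect(pts),cv2.boxPoints(cv2.minAreaRect(pts)).round().tolist())
E
```

```text
top bench z 1.876776190513624
 red
   (np.int32(115), [354.6, 255.2], [466.7, -92.1, 121.7], [467.5, -91.5, 95.3], [33.0, 31.0, 68.0])
   (np.int32(127), [242.6, 311.5], [318.1, 244.7, 23.7], [318.5, 236.3, 25.4], [25.0, 77.0, 10.0])
 z108+
   (np.int32(445), [215.9, 214.4], [594.4, 297.1, 117.1], [591.3, 297.6, 117.7], [56.0, 75.0, 22.0])
   (np.int32(118), [354.8, 255.2], [466.7, -92.4, 121.7], [467.2, -91.5, 117.7], [33.0, 31.0, 23.0])
   (np.int32(145), [229.6, 257.5], [470.0, 257.4, 124.7], [470.3, 258.3, 120.5], [36.0, 35.0, 27.0])
   (np.int32(148), [183.8, 265.0], [449.3, 382.5, 124.1], [456.9, 385.3, 148.2], [49.0, 34.0, 83.0])
   (np.int32(23), [393.0, 268.6], [426.1, -197.5, 108.2], [429.0, -197.8, 109.7], [34.0, 7.0, 7.0])
 z60-100
   (np.int32(328), [331.4, 223.6], [562.9, -29.0, 83.7], [565.7, -28.8, 82.2], [109.0, 66.0, 22.0])
   (np.int32(79), [226.1, 220.8], [577.1, 271.6, 81.8], [589.1, 284.8, 82.2], [49.0, 47.0, 44.0])
   (np.int32(180), [393.6, 235.7], [523.3, -204.5, 89.2], [514.7, -207.3, 81.9], [148.0, 23.0, 44.0])
   (np.int32(70), [428.0, 250.9], [481.0, -299
[... 1993 characters left out ...]
0, 12.0])
   (np.int32(513), [296.2, 247.1], [560.3, -25.7, 85.1], [565.2, -28.4, 84.9], [109.0, 70.0, 18.0])
   (np.int32(95), [365.0, 308.3], [423.6, 134.9, 86.1], [423.0, 131.8, 80.9], [18.0, 18.0, 41.0])
   (np.int32(554), [349.2, 371.0], [473.2, 271.5, 83.6], [469.2, 257.0, 81.7], [65.0, 66.0, 42.0])
   (np.int32(91), [292.8, 406.3], [589.4, 330.9, 79.2], [592.1, 319.4, 81.7], [55.0, 32.0, 43.0])
   (np.int32(465), [366.2, 433.9], [453.1, 398.1, 89.0], [447.9, 386.8, 81.8], [57.0, 56.0, 43.0])
 plate [271 190  30  46 812] ((585.966796875, -167.5882110595703), (67.93260955810547, 131.4556121826172), 0.09910205751657486) [[552.0, -102.0], [552.0, -233.0], [620.0, -233.0], [620.0, -102.0]]
```

```bash
python3 - <<'E'
from h import *
o=[]
for n,(u0,v0) in(("top",(300,165)),("side",(225,130))):
    c=cap(n); P=cloud(c); hsv=cv2.cvtColor(c["color"],cv2.COLOR_RGB2HSV)
    o.append(cv2.resize(c["color"][v0:v0+130,u0:u0+150,::-1],None,fx=4,fy=4,interpolation=cv2.INTER_CUBIC)[:600,:400*2])
    X,Y,Z=P[...,0],P[...,1],P[...,2]
    w=(X>535)&(X<710)&(Y>-250)&(Y<30)
    m=w&(Z>3)&(Z<75)&(hsv[...,1]<40)&(hsv[...,2]>100)
    pts=P[m][:,:2].astype(np.float32); print(n,"plate+walls",cv2.minAreaRect(pts))
    # edges: front edge x by y-bin
    pl=w&(Z>3)&(Z<13)&(hsv[...,2]>100)
    for a in range(-230,20,25):
        q=pl&(abs(Y-a)<8); 
        if q.sum(): print("  y",a,"xmin",X[q].min().round(1),"xmax",X[q].max().round(1))
    for name,q in(("nose",(Z>75)&(Z<92)&(X>510)&(X<600)&(Y<-35)&(Y>-75)),("spine",(Z>75)&(Z<92)&(X>510)&(X<600)&(Y>-18)&(Y<20)),("bar",(Z>82)&(Z<96)&(X>465)&(X<560)&(Y>-225)&(Y<-180))):
        p=P[q]; d=np.polyfit(p[:,0],p[:,1],1); print("  ",name,len(p),d.round(4),p.mean(0).round(1),p.min(0).round(1),p.max(0).round(1))
    q=w&(Z>94); [print("   hi",b) for b in blob(P,w,94,140)]
    [print("   walls",b) for b in blob(P,w,55,73)]
cv2.imwrite("pics/crop.png",np.hstack([cv2.resize(i,(400,347)) for i in o]))
E
```

```text
top plate+walls ((617.5650024414062, -108.56400299072266), (162.5062713623047, 242.19732666015625), 1.6979141235351562)
  y -230 xmin 556.2 xmax 689.3
  y -205 xmin 539.3 xmax 692.7
  y -180 xmin 554.8 xmax 700.8
  y -155 xmin 555.5 xmax 698.2
  y -130 xmin 553.4 xmax 679.5
  y -105 xmin 554.0 xmax 677.4
  y -80 xmin 552.4 xmax 687.7
  y -55 xmin 551.9 xmax 685.4
  y -30 xmin 552.9 xmax 692.5
  y -5 xmin 550.3 xmax 687.2
   nose 127 [ -0.0541 -24.584 ] [550.9 -54.4  83.6] [512.  -61.6  76.2] [599.4 -35.1  91.4]
   spine 116 [  0.0647 -38.2289] [554.   -2.4  84.1] [513.4 -17.7  75.6] [598.1   4.   91.6]
   bar 99 [-8.590000e-02 -1.604351e+02] [ 512.9 -204.5   88.8] [ 466.8 -210.9   82.5] [ 559.5 -198.    94.8]
   hi (np.int32(66), [329.2, 190.5], [656.1, -24.7, 98.4], [657.6, -26.0, 98.9], [21.0, 26.0, 9.0])
   hi (np.int32(31), [395.0, 214.7], [580.5, -210.0, 101.7], [580.1, -210.4, 101.4], [17.0, 16.0, 13.0])
   walls (np.int32(142), [366.1, 190.1], [677.6, -124.1, 65.8], [637.4, -140.1, 64.2], [92.0, 109.0, 17.0])
   walls (np.int32(23), [387.4, 205.7], [614.7, -192.4, 64.9], [615.
[... 590 characters left out ...]
.3904] [552.5  -0.6  85.3] [512.6 -17.6  77. ] [599.    6.8  91.6]
   bar 181 [-9.160000e-02 -1.562928e+02] [ 511.9 -203.2   88.8] [ 465.6 -212.4   82.2] [ 559.9 -194.3   95.9]
   hi (np.int32(47), [284.2, 176.9], [580.0, -208.4, 102.7], [579.7, -208.4, 101.8], [17.0, 20.0, 15.0])
   hi (np.int32(119), [253.7, 248.1], [657.1, -24.6, 98.9], [657.4, -25.1, 99.4], [23.0, 32.0, 11.0])
   walls (np.int32(28), [285.1, 187.2], [580.7, -203.9, 64.0], [580.7, -204.2, 63.7], [15.0, 9.0, 17.0])
   walls (np.int32(392), [259.3, 211.3], [647.6, -143.9, 65.9], [636.9, -140.6, 63.9], [92.0, 115.0, 18.0])
   walls (np.int32(35), [256.4, 259.8], [655.1, -11.3, 64.8], [657.5, -16.9, 63.6], [22.0, 17.0, 15.0])
```

View pics/crop.png

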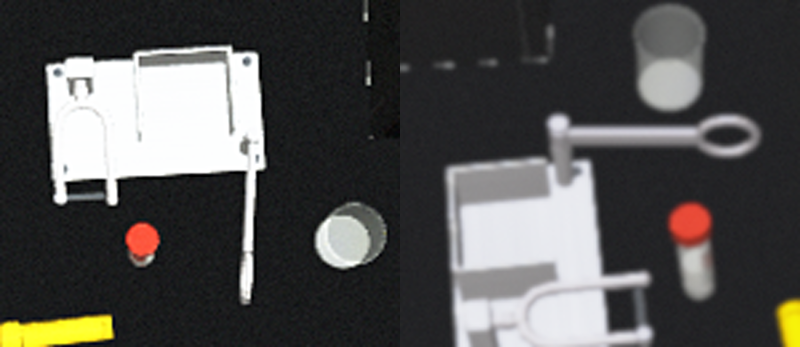

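The crop confirms the rack: plate corners at top-view (308,190) to (400,228), hinge at (394,220), and hook opening towards the robot. In the world frame, rack origin is about (627,-118) with yaw 1.7°, so the bay is at (631,-140) and the hinge at (580,-209). The bar is open about 84°. The tube is at (466,-90) and the bottle at (470,258). I'm going to the tube first.

drive_tool --pt "60 40 -38 3 0.03" --pt "60 85 -80 6 0.06" --pt "60 130 -123 9 0.1" --pt "60 175 -166 12 0.13" --pt "60 220 -209 15 0.16" --pt "60 265 -252 18 0.2" --pt "60 310 -295 21 0.23" --pt "60 350 -333 24 0.26" --pt "60 385 -366 27 0.29" --pt "60 405 -386 31 0.311" --pt "60 416 -397 31 0.311" --pt "60 416 -397 31 0.311" --force 30

```text
time_s: 1.8
eef_pos: [466.0, -89.6, 200.4]
tool_rot: [180.0, -0.0, 0.1]
ft_force: [0.3, -0.4, -0.0]
grip_width: 0.706
grip_force: 0.0
```

```bash
cat >> h.py <<'E'
def go(x,y,z):
    s=arm.observe(); R=Ro.from_euler('xyz',s["tool_rot"],degrees=True).as_matrix()
    print("t",round(s["time_s"],2),"at",np.round(s["eef_pos"],1),np.round(s["tool_rot"],1),"q",np.round(s["qpos"]),"shift",(R.T@(np.array([x,y,z])-s["eef_pos"])).round(1))
E
python3 - <<'E'
from h import *
for n in("top","side"):
    c=cap(n); P=cloud(c); p=P.reshape(-1,3); r=np.hypot(p[:,0]-470,p[:,1]-258.5)
    for z in range(40,130,8):
        q=(abs(p[:,2]-z-2)<4)&(r<45); print(n,z,q.sum(),np.percentile(r[q],[10,50,90]).round(1) if q.sum() else "")
go(466,-90,91)
E
```

```text
top 40 12 [35.  35.9 36.9]
top 48 19 [33.7 34.9 36.2]
top 56 15 [33.8 34.8 35.6]
top 64 15 [32.8 34.  34.9]
top 72 60 [28.1 32.  34.3]
top 80 100 [24.3 27.8 31.9]
top 88 66 [19.2 22.1 26.7]
top 96 31 [16.9 19.5 23.7]
top 104 5 [16.8 17.2 17.4]
top 112 10 [15.4 16.7 18.2]
top 120 89 [ 6.  13.3 17.2]
top 128 41 [ 6.1 12.3 16.6]
side 40 18 [29.4 30.3 31.6]
side 48 19 [30.  30.8 32.2]
side 56 26 [30.6 31.1 32. ]
side 64 29 [30.5 31.5 32. ]
side 72 102 [28.4 30.9 32.8]
side 80 206 [24.8 28.1 31.2]
side 88 151 [19.3 22.7 25.9]
side 96 56 [16.7 18.7 21. ]
side 104 12 [17.1 17.5 18.3]
side 112 13 [17.3 18.  19. ]
side 120 125 [ 6.5 13.8 18.1]
side 128 129 [ 5.4 12.1 16.5]
t 1.9 at [465.6 -90.5 200.4] [180.  -0.  -0.] q [-19.  18. 112.  -0.  50.  71.] shift [  0.4  -0.6 109.4]
```

drive_tool --pt "60 0 0 40 0" --pt "60 0 0 75 0" --pt "60 0 0 100 0" --pt "60 0 0 110 0" --pt "28 0 0 110 0" --pt "28 0 0 110 0" --pt "28 0 0 110 0" --pt "28 0 0 110 0" --pt "28 0 0 110 0" --pt "28 0 0 110 0" --force 30

```text
time_s: 3.15
eef_pos: [466.4, -90.0, 91.0]
tool_rot: [180.0, -0.1, -0.0]
ft_force: [0.2, 1.1, 7.9]
grip_width: 0.384
grip_force: 30.3
```

drive_tool --pt "28 0 0 -15 0" --pt "28 0 0 -40 0" --pt "28 0 -15 -50 0" --pt "28 0 -45 -50 0" --pt "28 0 -80 -50 0" --pt "28 0 -110 -50 0" --pt "28 0 -125 -50 0" --pt "28 0 -130 -48 0" --pt "28 0 -130 -35 0" --pt "28 0 -130 -18 0" --pt "28 0 -130 -7 0" --pt "28 0 -130 -2 0"

```text
time_s: 4.65
eef_pos: [465.6, 39.6, 91.3]
tool_rot: [180.0, 0.1, -0.1]
ft_force: [-0.7, 0.4, -0.2]
grip_width: 0.38
grip_force: 29.9
```

drive_tool --pt "28 0 0 2 0" --pt "28 0 0 2 0"

```text
time_s: 4.9
eef_pos: [466.5, 39.8, 91.0]
tool_rot: [180.0, -0.1, -0.0]
ft_force: [-1.1, -1.1, 6.7]
grip_width: 0.38
grip_force: 30.4
```

drive_tool --pt "60 0 0 0 0" --pt "60 0 0 0 0" --pt "60 0 0 0 0" --pt "60 0 0 -20 0" --pt "60 0 0 -60 0" --pt "60 0 0 -105 0" --pt "60 2 -40 -110 0" --pt "60 3 -90 -110 0" --pt "60 4 -140 -110 0" --pt "60 4 -190 -110 0" --pt "60 4 -218 -110 0" --pt "60 4 -218 -110 0"

```text
time_s: 6.4
eef_pos: [469.5, 259.6, 199.9]
tool_rot: [180.0, 0.0, 0.1]
ft_force: [0.2, -1.2, 0.1]
grip_width: 0.704
grip_force: 0.0
```

```bash
python3 - <<'E'
from h import *
c=cap("side","tubeplaced"); P=cloud(c); hsv=cv2.cvtColor(c["color"],cv2.COLOR_RGB2HSV)
red=((hsv[...,0]<8)|(hsv[...,0]>172))&(hsv[...,1]>150)
[print(b) for b in blob(P,red&(P[...,0]<600),50,200)]
go(470,258.7,98)
E
```

```text
t 6.45 at [469.5 258.5 199.9] [1.8e+02 0.0e+00 1.0e-01] q [ 22.  23. 104.  -0.  53. 112.] shift [  0.5  -0.2 101.9]
```

View pics/tubeplaced.png

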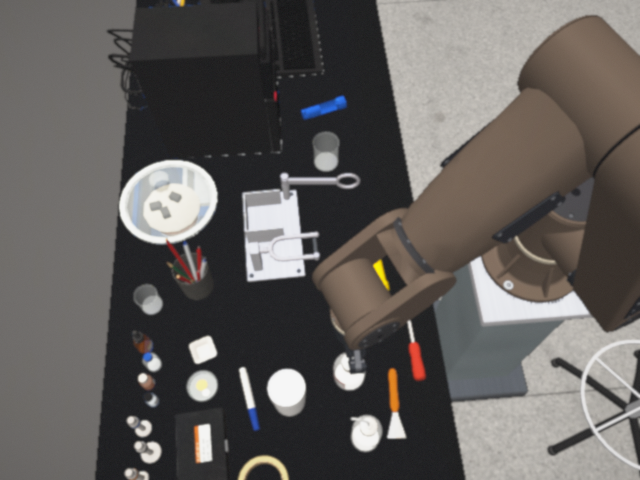

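In this view the arm hides the placed tube, at about (350,300). The gripper is over the bottle cap at (352,365), and the rest of the scene hasn't changed. Grasping the bottle's cap.

drive_tool --pt "60 0 0 40 0" --pt "60 0 0 75 0" --pt "60 0 0 95 0" --pt "60 0 0 101 0" --pt "30 0 0 101 0" --pt "30 0 0 101 0" --pt "30 0 0 101 0" --pt "30 0 0 101 0" --pt "30 0 0 101 0" --pt "30 0 0 101 0" --force 70

```text
time_s: 7.7
eef_pos: [470.4, 258.1, 100.3]
tool_rot: [-180.0, -0.1, 0.0]
ft_force: [0.0, -2.6, 8.6]
grip_width: 0.401
grip_force: 67.9
```

drive_tool --pt "30 0 0 -4 0" --pt "30 0 0 -10 0" --pt "30 0 0 -10 0"

```text
time_s: 8.07
eef_pos: [470.0, 258.3, 109.7]
tool_rot: [-180.0, -0.0, -0.0]
ft_force: [-0.1, 0.4, -2.8]
grip_width: 0.403
grip_force: 67.9
```

```bash
python3 - <<'E'
from h import *
c=cap("top","lift"); P=cloud(c); hsv=cv2.cvtColor(c["color"],cv2.COLOR_RGB2HSV)
red=((hsv[...,0]<8)|(hsv[...,0]>172))&(hsv[...,1]>150)
[print(b) for b in blob(P,red&(P[...,0]<600),50,200)]
go(630.7,-140,270)
E
```

```text
(np.int32(111), [307.1, 255.8], [467.6, 40.8, 121.4], [468.2, 39.5, 101.4], [33.0, 31.0, 58.0])
t 8.12 at [469.9 258.2 109.5] [-180.   -0.   -0.] q [ 22.  30. 109.  -0.  41. 112.] shift [ 160.9  398.2 -160.5]
```

The tube stands at (467,40) with its cap at full height. The bottle is held at about 2.8 N. Carrying it over to the bay.

drive_tool --pt "30 0 0 -15 0" --pt "30 0 0 -40 0" --pt "30 0 0 -70 0" --pt "30 0 0 -100 0" --pt "30 3 8 -130 0" --pt "30 11 28 -150 0" --pt "30 22 55 -160 0" --pt "30 35 87 -160 0" --pt "30 50 122 -160 0" --pt "30 65 159 -160 0" --pt "30 80 197 -160 0" --pt "30 95 235 -160 0"

```text
time_s: 9.62
eef_pos: [565.0, 21.9, 270.2]
tool_rot: [180.0, -0.0, -0.0]
ft_force: [0.1, 0.2, -3.2]
grip_width: 0.404
grip_force: 68.3
```

drive_tool --pt "30 15 38 0 0" --pt "30 30 75 0 0" --pt "30 43 108 0 0" --pt "30 54 134 0 0" --pt "30 61 152 0 0" --pt "30 65 161 0 0" --pt "30 66 163 0 0" --pt "30 66 163 0 0"

```text
time_s: 10.62
eef_pos: [630.7, -139.2, 269.4]
tool_rot: [-180.0, 0.0, 0.0]
ft_force: [-0.1, -0.4, -2.9]
grip_width: 0.403
grip_force: 68.4
```

```bash
python3 - <<'E'
from h import *
cap("top","overbay"); c=cap("side","overbay_s")
o=cv2.imread("pics/overbay_s.png")[80:310,180:460]; t=cv2.imread("pics/overbay.png")[130:360,240:520]
cv2.imwrite("pics/ob.png",cv2.resize(np.hstack([t,o]),(800,329)))
go(630.7,-140,108)
E
```

```text
t 10.72 at [ 630.7 -139.2  269.4] [180.   0.   0.] q [-18.  28.  83.  -0.  69.  72.] shift [  0.    0.8 161.4]
```

View pics/ob.png

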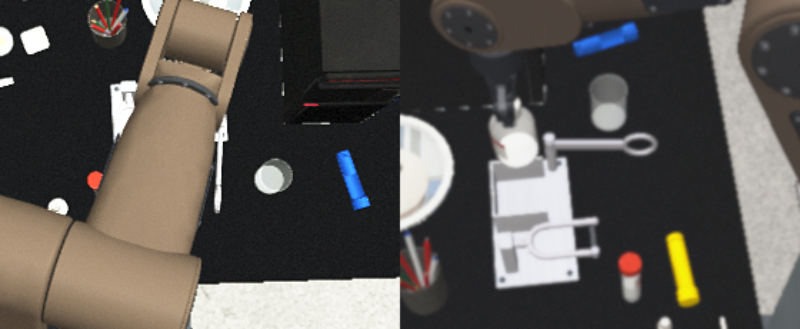

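The left half (top view) is mostly the arm. The right half shows the bottle hanging upright above the bay at (515,140) and the tube standing at (629,275). Lowering, with a stop short of the floor.

drive_tool --pt "30 0 1 20 0" --pt "30 0 1 50 0" --pt "30 0 1 80 0" --pt "30 0 1 105 0" --pt "30 0 1 125 0" --pt "30 0 1 140 0" --pt "30 0 1 150 0" --pt "30 0 1 156 0" --pt "30 0 1 160 0" --pt "30 0 1 160 0"

```text
time_s: 11.98
eef_pos: [630.9, -140.9, 109.4]
tool_rot: [180.0, -0.0, -0.0]
ft_force: [0.4, 0.3, -2.9]
grip_width: 0.398
grip_force: 68.4
```

drive_tool --pt "30 0 0 1 0" --pt "30 0 0 2 0" --pt "30 0 0 3 0" --pt "30 0 0 3 0"

```text
time_s: 12.48
eef_pos: [630.9, -140.9, 106.4]
tool_rot: [180.0, -0.0, -0.0]
ft_force: [-0.7, -0.8, -0.7]
grip_width: 0.401
grip_force: 68.6
```

drive_tool --pt "30 0 0 1 0" --pt "30 0 0 1 0" --pt "60 0 0 1 0" --pt "60 0 0 1 0" --pt "60 0 0 1 0" --pt "60 0 0 -10 0" --pt "60 0 0 -40 0" --pt "60 0 0 -80 0" --pt "60 0 0 -110 0" --pt "60 0 0 -110 0"

```text
time_s: 13.72
eef_pos: [631.6, -141.1, 219.5]
tool_rot: [179.9, -0.3, -0.0]
ft_force: [-0.1, 0.8, -0.1]
grip_width: 0.705
grip_force: 0.0
```

```bash
python3 - <<'E'
from h import *
H=np.array([580,-209]);A=np.radians(85.3);u=np.array([-np.sin(A),np.cos(A)]);n=np.array([-np.cos(A),-np.sin(A)])
p=H+105*u+34*n; print(p)
go(p[0],p[1],216)
E
```

```text
[ 472.56716509 -234.28212775]
t 13.72 at [ 631.6 -141.1  219.5] [179.9  -0.3  -0. ] q [-18.  30.  87.  -0.  62.  72.] shift [-159.    93.2    2.9]
```

drive_tool --pt "0 -15 9 0 -0.15" --pt "0 -35 20 0 -0.3" --pt "0 -58 34 0 -0.47" --pt "0 -80 47 0 -0.64" --pt "0 -102 60 0 -0.81" --pt "0 -122 72 0 -0.98" --pt "0 -140 82 0 -1.14" --pt "0 -152 89 0 -1.3" --pt "0 -159 93 0 -1.44" --pt "0 -159 93 0 -1.484" --pt "0 -159 93 0 -1.484"

```text
time_s: 15.1
eef_pos: [471.5, -233.8, 215.9]
tool_rot: [-180.0, -0.0, 85.0]
ft_force: [-0.1, -1.0, 0.4]
grip_width: -0.0
grip_force: 0.0
```

```bash
python3 - <<'E'
from h import *
c=cap("top"); s=cap("side","inbay")
for n,q in(("top",c),("side",s)):
    P=cloud(q); w=(P[...,0]>585)&(P[...,0]<675)&(P[...,1]>-190)&(P[...,1]<-90)
    print(n); [print(b) for b in blob(P,w,112,160)]
    w=(P[...,0]>395)&(P[...,0]<460)&(P[...,1]>-215)&(P[...,1]<-150); [print(" ring",b) for b in blob(P,w,70,118)]
cv2.imwrite("pics/inbay_c.png",cv2.resize(cv2.imread("pics/inbay.png")[100:320,200:460],(709,600)))
go(472.5,-234.3,75)
E
```

```text
top
(np.int32(138), [369.5, 196.4], [629.6, -137.9, 130.4], [630.4, -138.1, 125.2], [36.0, 31.0, 26.0])
side
(np.int32(222), [263.2, 198.7], [629.6, -132.9, 131.6], [630.5, -135.5, 126.3], [36.0, 36.0, 27.0])
 ring (np.int32(112), [346.8, 178.2], [431.9, -196.2, 99.5], [430.2, -196.8, 92.0], [58.0, 13.0, 44.0])
t 15.2 at [ 471.7 -233.7  216. ] [-180.   -0.   85.] q [-34.  21. 104.  -0.  55. -29.] shift [ -0.5   0.9 141. ]
```

View pics/inbay_c.png

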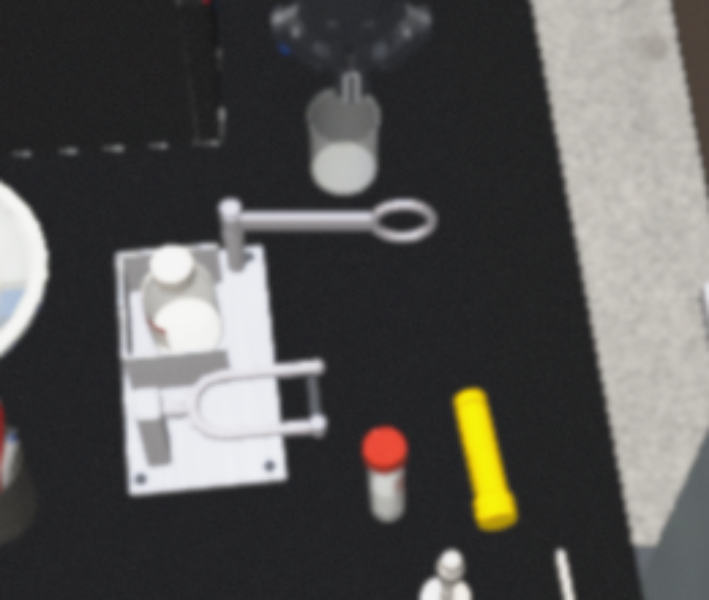

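The bottle stands upright in the bay with its cap at (172,262) in the crop. The tube is upright at (385,470), the bar's ring is at (403,220) and the gripper is above the beaker's near side. I'll lower the shut fingers to the outside of the bar and work out the arc.

drive_tool --pt "0 0 0 40 0" --pt "0 0 0 80 0" --pt "0 0 0 115 0" --pt "0 0 0 135 0" --pt "0 0 0 141 0" --pt "0 0 0 141 0"

```text
time_s: 15.95
eef_pos: [471.9, -233.9, 75.4]
tool_rot: [-180.0, 0.0, 85.0]
ft_force: [0.1, 0.0, -0.3]
grip_width: 0.002
grip_force: 0.0
```

```bash
cat >> h.py <<'E'
def arc(As,d,r=105,H=(580,-209)):
    s=arm.observe(); y0=s["tool_rot"][2]; R=Ro.from_euler('xyz',[180,0,y0],degrees=True).as_matrix(); rows=[]
    for A in As:
        a=np.radians(A); p=np.array(H)+r*np.array([-np.sin(a),np.cos(a)])+d*np.array([-np.cos(a),-np.sin(a)])
        v=R.T@np.append(p-s["eef_pos"][:2],0); rows.append([0,round(v[0]),round(v[1]),0,round(np.radians(y0-A),3)])
    print("t",s["time_s"],s["eef_pos"].round(1),y0.round(1),s["ft_force"].round(1)); print(rows)
E
python3 - <<'E'
from h import *
arc([85,85],26,); arc(np.arange(85,29,-5),15)
E
```

```text
t 15.95 [ 471.9 -233.9   75.4] 85.0 [ 0.1  0.  -0.3]
[[0, 8, 0, 0, np.float64(0.0)], [0, 8, 0, 0, np.float64(0.0)]]
t 15.95 [ 471.9 -233.9   75.4] 85.0 [ 0.1  0.  -0.3]
[[0, 19, 0, 0, np.float64(0.0)], [0, 28, 0, 0, np.float64(0.087)], [0, 38, -1, 0, np.float64(0.175)], [0, 47, 0, 0, np.float64(0.262)], [0, 56, 2, 0, np.float64(0.349)], [0, 65, 4, 0, np.float64(0.436)], [0, 74, 7, 0, np.float64(0.524)], [0, 82, 11, 0, np.float64(0.611)], [0, 90, 15, 0, np.float64(0.698)], [0, 98, 21, 0, np.float64(0.785)], [0, 105, 27, 0, np.float64(0.873)], [0, 112, 33, 0, np.float64(0.96)]]
```

drive_tool --pt "0 10 0 0 0" --pt "0 19 0 0 0" --pt "0 28 0 0 0.087" --pt "0 38 -1 0 0.175" --pt "0 47 0 0 0.262" --pt "0 56 2 0 0.349" --pt "0 65 4 0 0.436" --pt "0 74 7 0 0.524" --pt "0 82 11 0 0.611" --pt "0 90 15 0 0.698" --pt "0 98 21 0 0.785" --pt "0 105 27 0 0.873"

```text
time_s: 17.45
eef_pos: [507.9, -130.7, 75.8]
tool_rot: [180.0, -0.0, 34.9]
ft_force: [-1.1, -1.2, -0.2]
grip_width: 0.002
grip_force: 0.4
```

```bash
python3 - <<'E'
from h import *
arc([32,29,26,23,20,17,14,11,8,5,3,1.5],15)
c=cap("side"); P=cloud(c); cv2.imwrite("pics/mid.png",cv2.resize(c["color"][130:310,220:430,::-1],(700,600)))
q=(P[...,2]>80)&(P[...,2]<97)&(P[...,0]>500)&(P[...,0]<572)&(P[...,1]>-205)&(P[...,1]<-130)
p=P[q]; print(q.sum(), p.mean(0) if q.sum() else"", np.polyfit(p[:,0],p[:,1],1) if q.sum()>5 else "")
E
```

```text
t 17.45 [ 507.9 -130.7   75.8] 34.9 [-1.1 -1.2 -0.2]
[[0, 5, 0, 0, np.float64(0.05)], [0, 10, -1, 0, np.float64(0.102)], [0, 16, -1, 0, np.float64(0.155)], [0, 21, 0, 0, np.float64(0.207)], [0, 27, 0, 0, np.float64(0.259)], [0, 32, 1, 0, np.float64(0.312)], [0, 38, 2, 0, np.float64(0.364)], [0, 43, 3, 0, np.float64(0.416)], [0, 48, 5, 0, np.float64(0.469)], [0, 54, 7, 0, np.float64(0.521)], [0, 57, 8, 0, np.float64(0.556)], [0, 60, 10, 0, np.float64(0.582)]]
138 [ 548.4344516  -162.32889211   89.19586835] [ -1.38838226 599.10776904]
```

View pics/mid.png

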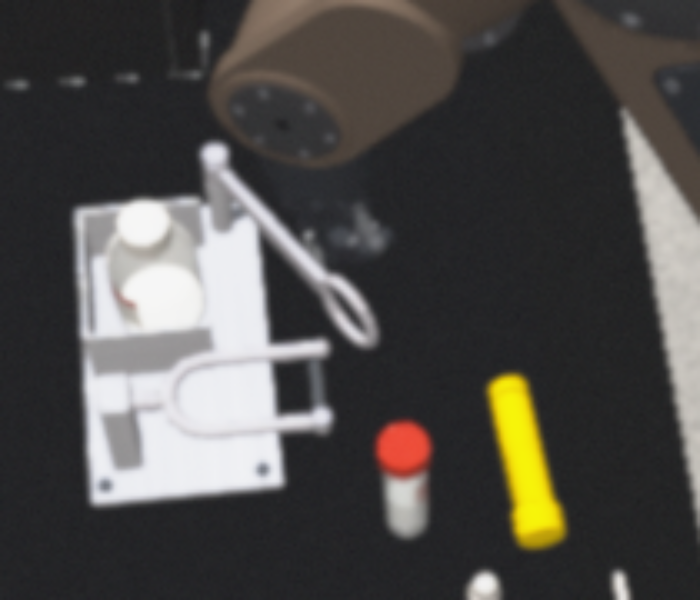

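The bar is at (270,225) in the crop, pushed to about 35°, and its ring at (355,312) is coming up to the nose at (320,347). The tube is clear. Pushing on through the gate.

drive_tool --pt "0 5 0 0 0.05" --pt "0 10 -1 0 0.102" --pt "0 16 -1 0 0.155" --pt "0 21 0 0 0.207" --pt "0 27 0 0 0.259" --pt "0 32 1 0 0.312"

```text
time_s: 18.25
eef_pos: [533.6, -113.8, 75.6]
tool_rot: [-180.0, 0.1, 17.1]
ft_force: [-7.4, -4.6, 3.1]
grip_width: -0.002
grip_force: 4.3
```

```bash
python3 - <<'E'
from h import *
arc([14,11,8,5,3,1.5,0.5],15)
E
```

```text
t 18.25 [ 533.6 -113.8   75.6] 17.1 [-7.4 -4.6  3.1]
[[0, 7, -1, 0, np.float64(0.055)], [0, 13, -1, 0, np.float64(0.107)], [0, 18, -1, 0, np.float64(0.16)], [0, 24, -1, 0, np.float64(0.212)], [0, 27, -1, 0, np.float64(0.247)], [0, 30, -1, 0, np.float64(0.273)], [0, 32, 0, 0, np.float64(0.29)]]
```

Force is 8 N, which fits the ring pressing on the gate. Continuing.

drive_tool --pt "0 7 -1 0 0.055" --pt "0 13 -1 0 0.107" --pt "0 18 -1 0 0.16" --pt "0 24 -1 0 0.212" --pt "0 27 -1 0 0.247" --pt "0 30 -1 0 0.273" --pt "0 30 -1 0 0.273"

```text
time_s: 19.12
eef_pos: [563.1, -104.0, 75.5]
tool_rot: [180.0, -0.0, 1.5]
ft_force: [-0.2, -0.4, -0.2]
grip_width: -0.0
grip_force: 0.0
```

```bash
cat > look.py <<'E'
from h import *; import sys
for n in("side","top"):
    c=cap(n); P=cloud(c)
    if n=="side": cv2.imwrite(f"pics/{sys.argv[1]}.png",cv2.resize(c["color"][130:310,220:430,::-1],(700,600)))
    q=(P[...,2]>82)&(P[...,2]<97)&(P[...,0]>540)&(P[...,0]<600)&(P[...,1]>-198)&(P[...,1]<-95)
    p=P[q]; print(n,q.sum(),p.mean(0).round(1), np.degrees(np.arctan(-np.polyfit(p[:,1],p[:,0],1)[0])))
print(arm.observe()["ft_force"])
E
python3 look.py clo
```

```text
side 34 [ 584.7 -115.7   88.4] 26.232647004475517
top 9 [ 579.8 -194.3   87.5] 3.6100115964864905
[0.23677176 0.02137235 0.73835972]
```

View pics/clo.png

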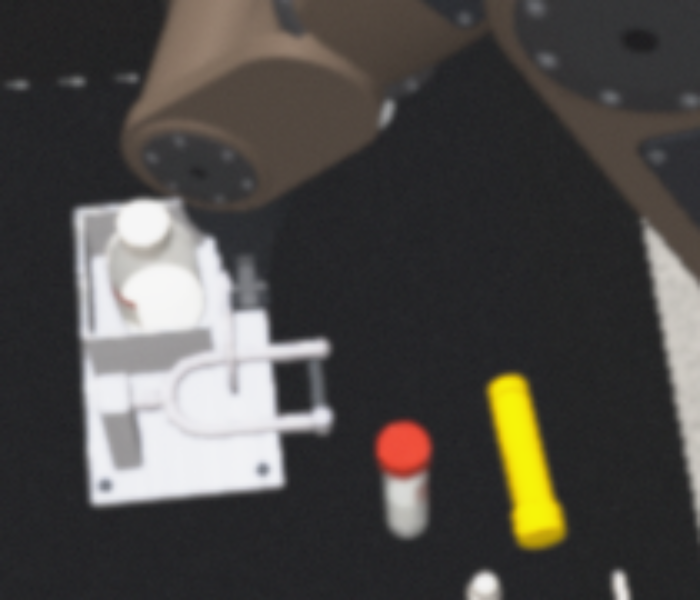

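The bar now lies across the bay. The ring is around the nose arm at (235,370), well inside the hook, and the gate rod at (317,380) is back shut. Bottle and tube are upright. Backing off.

drive_tool --pt "0 -10 0 0 0" --pt "0 -25 0 0 0" --pt "0 -40 0 -10 0" --pt "0 -50 0 -45 0" --pt "0 -60 10 -90 0" --pt "0 -70 40 -130 0" --pt "0 -75 90 -150 0" --pt "0 -80 140 -150 0" --pt "0 -80 180 -150 0" --pt "0 -80 200 -150 0" --pt "0 -80 200 -150 0"

```text
time_s: 20.6
eef_pos: [487.5, -306.7, 225.3]
tool_rot: [-180.0, 0.0, 1.4]
ft_force: [-0.3, 0.7, 0.2]
grip_width: 0.003
grip_force: 0.0
```

```bash
python3 look.py fin
```

```text
side 135 [ 580.2 -144.4   89.7] 0.458931726348871
top 114 [ 579.8 -146.9   88.1] 0.8285880327214745
[ 0.21584979 -0.38048307 -0.31078454]
```

View pics/fin.png

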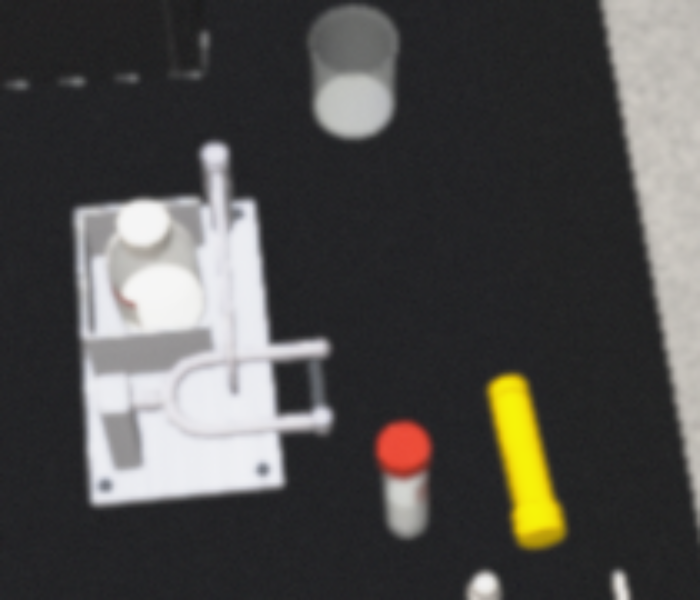

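The bar measures about 0.6° in the world frame, which is about -0.02 rad in the rack frame, so it is closed. The ring is inside the hook at (235,375), the gate is shut at (317,380), and the bottle, tube and beaker are all upright. The robot is clear, so I'm handing in.

```bash
python3 -c "
from bench import arm
print(arm.sign_off())"
```

```text
the job is handed in; nothing more can be done
None
```

The job is handed in at about 21 s of robot time: the red-capped tube stands clear of the rack, the bottle is upright in the bay, and the bar is shut with its ring inside the hook and the gate closed behind it; no verdict came back.

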